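# Load the home-office charging station and set its timer

## Robot

A 7-joint arm with a two-finger parallel gripper is mounted at the origin on the work surface. World frame = base frame: x ahead of the robot, y to its left, z up, the work surface at z = 0. Lengths are in m, angles in rad, forces in N, time in s.
With the tool pointing down it reaches from about 0.4 to 0.875 m from the base axis. Payload 19.3 kg.
Tool frame: the origin (TCP) lies midway between the tips of the shut fingers; the grasp point (between the pads) lies 19 mm behind it; z points along the fingers, y is the line along which they close (so a half turn about z gives the same grasp; the last joint's range is limited). The gripper opens to 85 mm and grips with 20 to 120 N. Pads are 22 mm wide; open, the fingers measure 114 mm over their backs; the gripper's body (76 mm by 85 mm) begins 54 mm behind the grasp point. The pads swing forward as they close: fully open they stand 13 mm farther back than shut.
Start: joints at [1.058, 0.521, -0.036, 1.599, 0.021, 1.021, -0.113], TCP at [0.268, -0.565, 0.231] pointing down, gripper open.
Joint ranges: [-2.91, 2.91], [-0.3, 2.13], [-1.5, 1.42], [0.17, 2.43], [-1.26, 4.41], [0.16, 1.93], [-2.52, 2.52]. Speed limits (rad/s): [1.89, 1.89, 2.39, 2.39, 3.01, 3.01, 3.01].

## Interface

Orientations are given as [roll, pitch, yaw] about the fixed x, y, z axes, in that order (R = Rz(yaw) Ry(pitch) Rx(roll)).
In Python, from workcell import bot gives the robot as it stands.
- The arm moves only by the tool nudge_tcp, called after "Call:" in YAML: its name, and indented under it one key for each argument. Schema: {"type":"object","properties":{"plan":{"type":"array","items":{"type":"number"},"minItems":7,"maxItems":35},"squeeze":{"type":"number"},"only":{"type":"string"},"quiet":{"type":"boolean"},"lines":{"type":"string"}},"required":["plan"],"additionalProperties":false}. plan is one flat list of numbers that holds 1 to 5 rows one after another, with no inner brackets; each row has 7 numbers: the finger opening in m, then dx, dy, dz in units of 50 mm, then a rotation vector rx, ry, rz in units of 0.25 rad; each row is the pose to reach, as a shift and turn from the pose commanded when the call began, along the tool's axes at that moment; what a row does not reach only later rows make up. A row lasts 1/8 s, in which the tool goes at most 0.0625 m and 0.188 rad, less where a joint would pass 70% of its speed; a pose out of reach is approached as far as the arm can. The fingers move at their own pace and stop on an object; squeeze is the grip in N (left out, the last holds). Time passes only in rows, so rows that do not move let the fingers close. The tool returns the time, the measured TCP pose, the force, the opening and the grip force at its end. only (a regular expression) keeps the lines of the reply that match it, lines (a string "A,B") keeps lines A to B, and quiet returns only ok. Input that does not fit is refused with a message, and nothing moves.
- bot.observe(): the state, without advancing time (a new reading comes with each control period).
- bot.grab_frame(name): name is "side" or "top" or "wrist"; returns the picture (480x640x3 uint8, blue, green, red); there is no depth.
- bot.calibration(name): a dict with "vfov" (degrees; the focal length in pixels is half the picture's height over the tangent of half this angle, whatever the lens; pixels are square), "cx", "cy" (the principal point, pixels), "eye" and "attitude" of the camera in the world. Camera axes: x right, y down, z forward; pixel columns grow to the right and rows downward; lengths in m; the calibration is good to about 2 mm. A picture is of the moment at which its call begins: read the wrist's pose just before it. calibration takes no time and is no camera call; for the wrist camera it gives the pose at the moment of the call.
- bot.job_done(): hands the job in; it is judged then, once.
The state is a dict: "clock": time; "qpos": joint angles; "qd": joint speeds; "joint_efforts": joint torques, N m; "position": TCP position; "tool_rot": TCP orientation; "force": force on the tool from outside, world axes, zero at the start; "moment": the same for the moment, N m; "grip_width": finger opening in m; "finger_force": force on a finger pad.
Only numpy, scipy, OpenCV 4.12 (cv2) and the standard library are available. Lean on these libraries where they do the work, as an engineer would, in place of code of your own. Each camera call takes 0.05 s, during which the arm holds its last target. There are 200 camera calls.

## Task

Put the gear on this desk on charge: first turn the isolator handle off, and with it off lay every phone handset flat inside the tray with the tall back and every power bank flat inside the low tray without a back. When all are in, turn the timer's steel ball dial clockwise until its pointer lines up with the white rib, and only then turn the isolator back on. Leave the mug, the bottle and the speaker where they are.

Things in the scene. Friction and masses are not known exactly. Their poses are not given: they have to be found in the camera images.
- switch (a joint): the isolator handle's angle: 0 = off stop (nose at the small black stud), 1.047 = on stop (nose at the flat white mark on the box's +x side). Grows clockwise seen from above. It starts on. Stiff by friction (0.1 N m): it stays where it is left; no spring. Counts as off below 0.12, as on above 0.93
- switch_grip (a point): grip point on the isolator handle's vertical turning axis, 12 below the bar's top. Handle: black bar 84 long, 16 wide, 28 tall with upright sides, turning about its middle; this frame turns with it, x along the bar towards its nose (white stripe). The bar's underside stands 11 above the fixed box, its top 84 above the desk
- switch_box: the fixed grey isolator box, 110 x 110 x 45 high; origin: centre of its underside on the desk; its +x side bears the white on mark
- dial (a joint): the timer dial's angle, 0 to 2.9, growing clockwise seen from above; 2.1 = pointer exactly at the white rib. Starts between 0 and 0.5. Friction 0.25 N m (a grip of 40 N or more at the widest part turns it): it stays where it is left. Accepted within 0.15 of 2.1; it may be turned back if overshot
- dial_ball (a point): centre of the timer's ball knob, 86 above the desk: polished steel ball, 48 across, on a vertical axis (friction 0.2): slips unless gripped firmly across its widest part, at this point's height, from any side. Below it a stem (16 across) and an aluminium disc (76 across, its top 34 below this point). The frame turns with it, x towards the black pointer ridge on the disc
- timer_box: the fixed grey timer box under the ball dial, 110 x 110 x 45 high; origin: centre of its underside on the desk; the upright white rib is at the middle of its +x edge, 12 tall
- back_tray: fixed white charging tray, 180 (its x) by 240 (its y) outside, walls 5 thick and 20 high, floor 5 thick, open on top; inside 170 by 230, with a board 65 high and 16 thick added along its far (+x) side: the handsets' tray; origin: centre of its underside on the desk. Three handsets fit side by side, long way along x, 68 apart in y
- low_tray: fixed white charging tray, 180 (its x) by 240 (its y) outside, walls 5 thick and 20 high, floor 5 thick, open on top; inside 170 by 230, with no back board: the power banks' tray; origin: centre of its underside on the desk. Two banks fit side by side, long way along x, 110 apart in y
- handset1: a cordless phone handset, black, a plain block 150 long (its x), 42 wide (y), 28 thick, 0.14 kg (x0.8-1.3), screen and grey key rows on its top face, a stub aerial at its +x end; lies loose on the desk, keys up; origin: centre of its underside, z up out of the keys. May be absent
- handset2: a cordless phone handset, black, a plain block 150 long (its x), 42 wide (y), 28 thick, 0.14 kg (x0.8-1.3), screen and grey key rows on its top face, a stub aerial at its +x end; lies loose on the desk, keys up; origin: centre of its underside, z up out of the keys. May be absent
- handset3: a cordless phone handset, black, a plain block 150 long (its x), 42 wide (y), 28 thick, 0.14 kg (x0.8-1.3), screen and grey key rows on its top face, a stub aerial at its +x end; lies loose on the desk, keys up; origin: centre of its underside, z up out of the keys. May be absent
- bank1: a power bank, a plain grey block 100 long (its x), 60 wide (y), 24 thick, 0.2 kg (x0.8-1.3), shorter and broader than a handset; lies loose on the desk; origin: centre of its underside, z up. May be absent
- bank2: a power bank, a plain grey block 100 long (its x), 60 wide (y), 24 thick, 0.2 kg (x0.8-1.3), shorter and broader than a handset; lies loose on the desk; origin: centre of its underside, z up. May be absent
- mug: bystander: white mug, 80 across, 95 high; origin: centre of its underside
- bottle: bystander: water bottle, 66 across, 200 high; origin: centre of its underside
- speaker: bystander: black desk loudspeaker, 80 x 80 x 140 high; origin: centre of its underside

How it is judged:
By the outcome, as a careful person would: the job done as asked, in the order asked, and still so for the second after the job is handed in, with the robot touching nothing.
Of handset1, handset2, handset3, bank1, bank2 only 3 to 5 are there at a start; the rules pass over those that are not, and their reading is None.
At some moment in a run one of handset1, handset2, handset3, bank1, bank2 may be knocked a few centimetres aside while the robot is not near it.
Once in a run the grip may slacken for a moment while it holds something.
It also fails if it takes over 210 s, if anything falls off the work surface, if the arm or the gripper's body presses on something with over 40 N, if the wrist force passes 120 N, or if a joint passes its speed limit or range.

## Working session

There is one attempt and no reset: what is moved stays moved. The work goes in short steps, Python scripts to look and compute and a tool call to move; the robot and the scene stay as the last step left them, time stands still between calls to the robot, and variables do not carry over. Pictures are saved under pics/ and viewed, at most 14 in all, crops included, and the job is handed in when it is done.

```bash
ls; mkdir -p pics; python3 - <<'E'
from workcell import bot
import cv2
print(bot.observe())
for n in ("top","side"):
    cv2.imwrite(f"pics/{n}0.png",bot.grab_frame(n)); print(n,bot.calibration(n))
print(bot.calibration("wrist"))
E
```

```text
pics
workcell.py
{'clock': 0.0, 'qpos': array([ 1.05780116,  0.52205559, -0.03631886,  1.59997182,  0.021228  ,
        1.0210929 , -0.11282552]), 'qd': array([-0.00052544, -0.00037011, -0.00064649, -0.00058343, -0.00027024,
       -0.00139514, -0.00052419]), 'joint_efforts': array([ 1.47070237e-03, -9.27110767e+01,  1.98115312e+00, -3.69929767e+01,
        1.80377037e-02,  8.09501245e-03,  3.37025358e-05]), 'position': array([ 0.26761032, -0.56445383,  0.23071288]), 'tool_rot': array([-3.14045580e+00,  1.08441218e-04,  4.42766322e-01]), 'force': array([-0.85550495, -0.64250429, -0.15099271]), 'moment': array([-0.00083327,  0.05367087, -0.0019233 ]), 'finger_force': 0.0, 'grip_width': 0.08534573764495505}
top {'vfov': 52.528044643558005, 'cx': 321.4943463586886, 'cy': 243.4299170148184, 'eye': array([ 0.40583003, -0.05868415,  1.48640701]), 'attitude': array([-3.05101014,  0.0209365 , -1.56328167])}
side {'vfov': 51.436113923287834, 'cx': 319.0419456620985, 'cy': 238.68339474404775, 'eye': array([0.29409724, 1.06915189, 0.96986526]), 'attitude': array([-2.23364896e+00,  1.48581483e-03, -2.93323923e+00])}
{'vfov': 71.38694204716778, 'cx': 315.58452172376013, 'cy': 241.25277558852397, 'eye': array([ 0.33423564, -0.5315847 ,  0.37236519]), 'attitude': array([ 2.84425588e+00, -3.15574155e-04, -1.12844497e+00])}
```
View pics/top0.png

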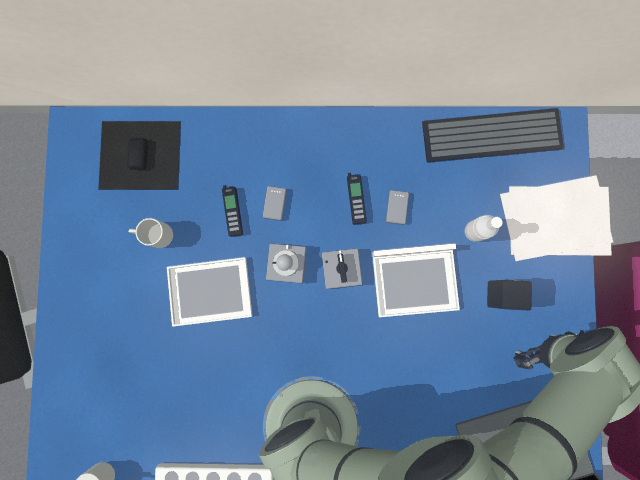

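View pics/side0.png

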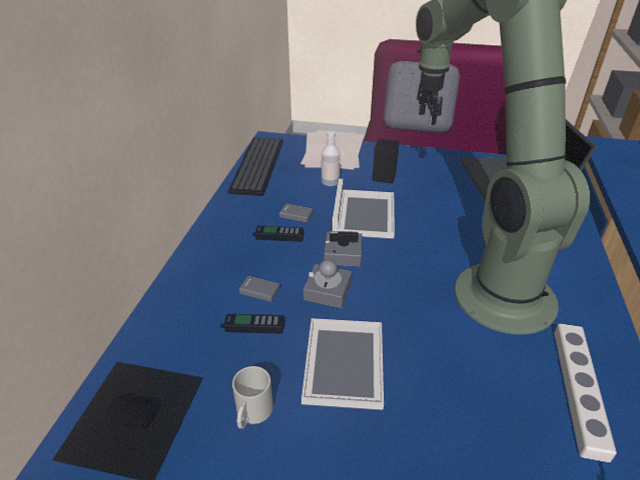

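```bash
cat > h.py <<'E'
import numpy as np, cv2
from scipy.spatial.transform import Rotation as R
def cam(c):
    return np.array(c["eye"]), R.from_euler("xyz",c["attitude"]).as_matrix(), 240/np.tan(np.radians(c["vfov"]/2)), c["cx"], c["cy"]
def p2w(c,uv,z):
    e,M,f,cx,cy=cam(c); uv=np.atleast_2d(uv).astype(float)
    d=np.c_[(uv[:,0]-cx)/f,(uv[:,1]-cy)/f,np.ones(len(uv))]@M.T
    return e[:2]+d[:,:2]*((z-e[2])/d[:,2])[:,None]
def w2p(c,P):
    e,M,f,cx,cy=cam(c); q=(np.atleast_2d(P)-e)@M
    return np.c_[q[:,0]/q[:,2]*f+cx,q[:,1]/q[:,2]*f+cy]
def blobs(img,c,z=0.02,amin=300,amax=12000):
    hsv=cv2.cvtColor(img,cv2.COLOR_BGR2HSV)
    blue=cv2.inRange(hsv,(100,120,30),(125,255,255))
    cs,_=cv2.findContours(255-blue,cv2.RETR_EXTERNAL,cv2.CHAIN_APPROX_NONE)
    out=[]
    for k in cs:
        if not amin<cv2.contourArea(k)<amax: continue
        w=p2w(c,k[:,0,:],z); r=cv2.minAreaRect((w*1000).astype(np.float32))
        out.append((k[:,0,:].mean(0).round(),np.round(r[0],1),np.round(r[1],1),round(r[2],1)))
    return out
def delta(o,pos,yaw=None):
    """shift in tool axes from observed pose to pos; yaw change (tool down)"""
    T=R.from_euler("xyz",o["tool_rot"]); 
    return T.inv().apply(np.array(pos)-o["position"])
E
python3 - <<'E'
from h import *
from workcell import bot
c=bot.calibration("top"); im=cv2.imread("pics/top0.png")
for b in blobs(im,c): print(*b)
cv2.imwrite("pics/crop1.png",cv2.resize(im[235:295,255:370],None,fx=6.9,fy=6.9,interpolation=cv2.INTER_CUBIC))
E
```

```text
[ 97. 473.] [-133.5  631.5] [ 48.  112.3] 0.9
[522. 291.] [ 392.7 -621.4] [ 91.7 202.6] 0.5
[209. 291.] [393.4 311.4] [184.4 246.5] 7.5
[342. 268.] [464.6 -87.9] [113.3 113.4] 6.9
[421. 277.] [ 434.1 -332.6] [203.  295.1] 5.6
[286. 263.] [479.9  80.2] [115.3 113.7] 85.0
[151. 233.] [570.7 493.9] [134.8  86.8] 64.2
[397. 207.] [ 651.  -256.1] [ 62.5 103. ] 82.7
[274. 203.] [662.4 118.4] [ 62.1 101.7] 82.0
[232. 211.] [640.1 247.7] [160.5  44.9] 9.5
[356. 199.] [ 679.4 -131.8] [158.5  42.9] 7.5
[139. 155.] [811.7 540.9] [215.9 248.5] 0.0
[493. 135.] [ 876.5 -549.8] [133.  423.9] 5.6
```

View pics/crop1.png

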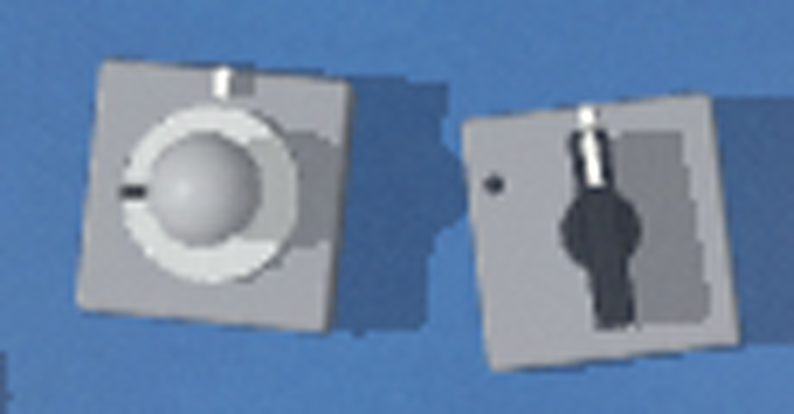

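```bash
python3 - <<'E'
from h import *
from workcell import bot
c=bot.calibration("top"); o=bot.observe()
f=lambda p,z:p2w(c,np.array(p)/6.9+[255,235],z)
for n,p in (("switch",[(463,120),(710,95),(740,345),(492,370)]),("timer",[(103,60),(352,82),(328,332),(80,305)])):
    w=f(p,.045); d=w[0]+w[1]-w[2]-w[3]; print(n,w.mean(0),"yaw",np.arctan2(d[1],d[0]))
b=f([(586,122),(612,328)],.084); print("bar mid",b.mean(0),np.arctan2(*(b[0]-b[1])[::-1]))
print("ball",f([(205,190)],.086)); a=f([(130,191)],.052)
print("disc ptr",a,"rib",f([(222,82)],.05))
print(delta(o,(.4646,-.088,.231)))
E
```

```text
switch [ 0.46199022 -0.08915064] yaw 0.12116775922126426
timer [0.47711472 0.07672612] yaw -0.08079920870832931
bar mid [ 0.46353827 -0.08740461] 0.1293009175351563
ball [[0.47687077 0.07736256]]
disc ptr [[0.47795936 0.11286304]] rib [[0.52523139 0.07420084]]
[ 3.82114748e-01 -3.46147318e-01  1.05889192e-04]
```

The manual's scale: shifts go in units of 50 mm and turns go in units of 0.25 rad. Converting my numbers, 0.12 m is 2.4, 0.26 m is 5.2, 0.32 rad is 1.28.

Call:
nudge_tcp:
  plan: [0.085,1.2,-1.08,0,0,0,0.24,0.085,2.4,-2.16,0,0,0,0.48,0.085,3.4,-3.1,0,0,0,0.72,0.085,4.4,-4,0,0,0,0.96,0.085,5.2,-4.72,0,0,0,1.28]
  squeeze: 60

```text
clock: 0.72
position: [0.3872, -0.2739, 0.2313]
tool_rot: [-3.142, -0.0, 0.12]
force: [2.1, -0.1, -0.4]
grip_width: 0.0849
finger_force: 0.0
```

```bash
python3 - <<'E'
from h import *
from workcell import bot
o=bot.observe(); print(delta(o,(.4628,-.0885,.12)),o["qpos"])
E
```

```text
[ 0.0973332  -0.17493132  0.11131188] [ 0.54165467  0.28338979 -0.06229165  1.98199679  0.0225731   0.87679791
 -0.98308085]
```

In the tool's units: -0.1 m is -2, -0.175 m is -3.5.

Call:
nudge_tcp:
  plan: [0.085,0.6,-1,0,0,0,0,0.085,1.2,-2,0.4,0,0,0,0.085,1.7,-3,1.2,0,0,0,0.085,1.94,-3.5,1.8,0,0,0,0.085,1.94,-3.5,1.8,0,0,0]

```text
clock: 1.35
position: [0.461, -0.0877, 0.1393]
tool_rot: [-3.14, 0.004, 0.127]
force: [-0.9, -0.7, 0.5]
grip_width: 0.0846
finger_force: 0.0
```

```bash
python3 - <<'E'
from h import *
from workcell import bot
o=bot.observe(); print(delta(o,(.4628,-.0885,.058)),o["tool_rot"])
cv2.imwrite("pics/top1.png",bot.grab_frame("top"))
E
```

```text
[0.00202839 0.00113196 0.08127581] [-3.1398826   0.00357913  0.12681116]
```

View pics/top1.png

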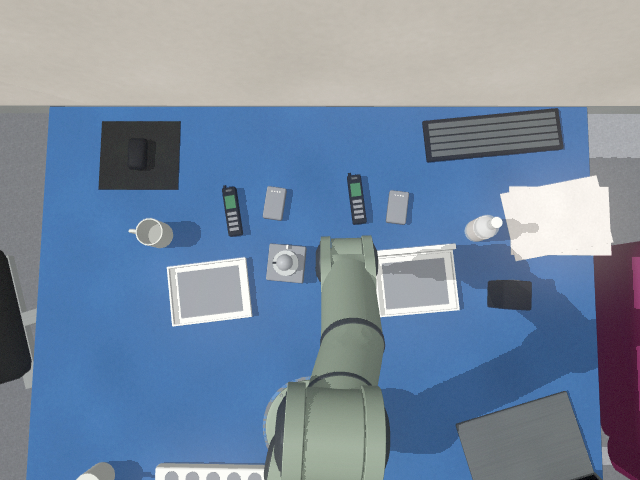

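The arm has now uncovered the right side and there's no third handset. There are handsets at (232,211) and (356,199), and banks at (274,203) and (397,207). Next is gripping the isolator bar.

Call:
nudge_tcp:
  plan: [0.085,0.04,0.02,1,0,0,0,0.085,0.04,0.02,1.62,0,0,0,0.085,0.04,0.02,1.62,0,0,0,0.0,0.04,0.02,1.62,0,0,0,0.0,0.04,0.02,1.62,0,0,0]
  squeeze: 60

```text
clock: 2.02
position: [0.4645, -0.0914, 0.0618]
tool_rot: [3.141, -0.002, 0.122]
force: [-0.4, -0.5, -0.5]
grip_width: 0.051
finger_force: 0.0
```

Call:
nudge_tcp:
  plan: [0.0,0,0,0,0,0,0,0.0,0,0,0,0,0,0,0.0,0,0,0,0,0,0]
  squeeze: 60

```text
clock: 2.4
position: [0.464, -0.0877, 0.0613]
tool_rot: [-3.139, -0.001, 0.126]
force: [-8.7, 24.6, 26.4]
grip_width: 0.0148
finger_force: 59.1
```

Call:
nudge_tcp:
  plan: [0.0,0,-0.06,-0.06,0,0,-0.64,0.0,0,-0.06,-0.06,0,0,-1.32,0.0,0,-0.06,-0.06,0,0,-2,0.0,0,-0.06,-0.06,0,0,-2.64]

```text
clock: 2.9
position: [0.4644, -0.0891, 0.0624]
tool_rot: [3.14, -0.001, 0.787]
force: [19.3, -12.1, -49.7]
grip_width: 0.0142
finger_force: 64.2
```

In the tool's units: -0.38 rad is -1.52.

Call:
nudge_tcp:
  plan: [0.0,0,0,0,0,0,-0.68,0.0,0,0,0,0,0,-1.36,0.0,0,0,0,0,0,-1.52,0.0,0,0,0,0,0,-1.52]

```text
clock: 3.4
position: [0.4654, -0.0899, 0.0625]
tool_rot: [3.138, -0.001, 1.162]
force: [25.3, -14.6, -55.1]
grip_width: 0.0149
finger_force: 63.4
```

In the tool's units: -0.11 m is -2.2, -0.05 m is -1.

Call:
nudge_tcp:
  plan: [0.085,0,0,0,0,0,0,0.085,0,0,0,0,0,0,0.085,0,0,0,0,0,0,0.085,0,0,-1,0,0,0,0.085,0,0,-2.2,0,0,0]

```text
clock: 4.03
position: [0.4626, -0.0876, 0.1742]
tool_rot: [-3.139, 0.0, 1.164]
force: [0.4, -0.1, 0.8]
grip_width: 0.0847
finger_force: 0.0
```

```bash
python3 - <<'E'
from h import *
from workcell import bot
o=bot.observe(); print(delta(o,(.4628,-.0885,.058)),o["tool_rot"],bot.calibration("wrist"))
cv2.imwrite("pics/w1.png",bot.grab_frame("wrist"))
E
```

```text
[-0.00077434  0.00081904  0.11620247] [-3.13927978e+00  9.40874968e-05  1.16354741e+00] {'vfov': 71.38694204716778, 'cx': 315.58452172376013, 'cy': 241.25277558852397, 'eye': array([ 0.49147009, -0.01801339,  0.31578163]), 'attitude': array([ 2.84324362e+00,  1.01147903e-03, -4.07694522e-01])}
```

View pics/w1.png

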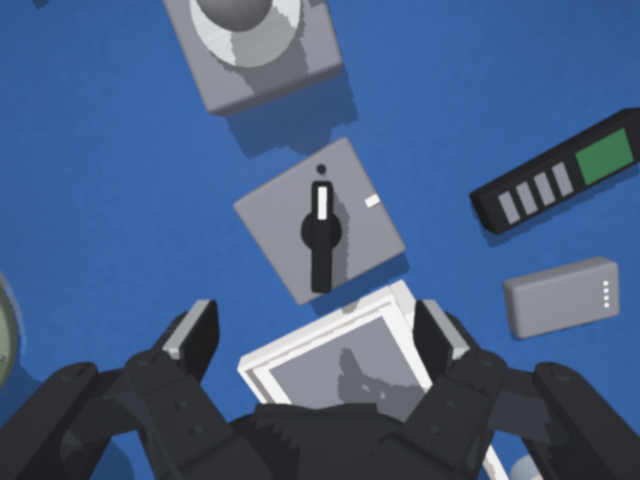

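```bash
python3 - <<'E'
from h import *
from workcell import bot
c=bot.calibration("top"); im=cv2.imread("pics/top0.png")
for (x0,y0,x1,y1) in ((165,255,255,330),(372,242,462,320)):
    g=cv2.cvtColor(im,cv2.COLOR_BGR2HSV)[y0:y1,x0:x1]
    print(g[38,45])
    m=cv2.inRange(g,(0,0,100),(180,60,190)); m2=cv2.inRange(g,(0,0,205),(180,50,255))
    for mm,z in ((m,.005),(m2,.02)):
        k=max(cv2.findContours(mm,cv2.RETR_EXTERNAL,cv2.CHAIN_APPROX_NONE)[0],key=cv2.contourArea)[:,0,:]+[x0,y0]
        print(cv2.minAreaRect((p2w(c,k,z)*1000).astype(np.float32)))
o=bot.observe(); print(delta(o,(.675,-.1324,.12)))
E
```

```text
[110  13 174]
((391.9092102050781, 313.1781005859375), (137.70156860351562, 188.55398559570312), 7.488272190093994)
((391.91351318359375, 313.3587646484375), (180.93167114257812, 240.8297119140625), 7.376920223236084)
[109  12 174]
((421.1342468261719, -309.8182678222656), (137.6493682861328, 187.88992309570312), 5.574863910675049)
((430.8271484375, -313.47528076171875), (199.1051788330078, 251.02369689941406), 5.583889007568359)
[0.04160114 0.20979641 0.06258217]
```

In the tool's units: 0.209 m is 4.18, 0.2 m is 4, 0.9 rad is 3.6.

Call:
nudge_tcp:
  plan: [0.085,0.2,1,0,0,0,0.72,0.085,0.4,2,0,0,0,1.44,0.085,0.6,3,0,0,0,2.16,0.085,0.82,4,0.4,0,0,2.88,0.085,0.82,4.18,1.2,0,0,3.6]
  squeeze: 50

```text
clock: 4.7
position: [0.6746, -0.1333, 0.1132]
tool_rot: [3.14, -0.003, 0.257]
force: [-0.5, -0.1, -0.7]
grip_width: 0.0851
finger_force: 0.0
```

```bash
python3 - <<'E'
from h import *
from workcell import bot
o=bot.observe(); print(delta(o,(.675,-.1324,.10)),o["tool_rot"])
E
```

```text
[ 0.00061429 -0.00077563  0.01325109] [ 3.14030181 -0.00329511  0.25725445]
```

In the tool's units: 0.111 m is 2.22, 0.08 m is 1.6, 0.13 rad is 0.52.

Call:
nudge_tcp:
  plan: [0.085,0,0,0.6,0,0,0.52,0.085,0,0,1.6,0,0,0.52,0.085,0,0,2.22,0,0,0.52,0.085,0,0,2.22,0,0,0.52]
  squeeze: 50

```text
clock: 5.2
position: [0.6699, -0.1328, 0.0002]
tool_rot: [-3.14, 0.004, 0.133]
force: [0.1, -0.5, 0.8]
grip_width: 0.0848
finger_force: 0.0
```

Call:
nudge_tcp:
  plan: [0.0,0,0,0,0,0,0,0.0,0,0,0,0,0,0,0.0,0,0,0,0,0,0,0.0,0,0,0,0,0,0]

```text
clock: 5.7
position: [0.6723, -0.1335, 0.004]
tool_rot: [3.141, -0.002, 0.133]
force: [-3.7, 0.6, 9.7]
grip_width: 0.0412
finger_force: 51.1
```

```bash
cat >> h.py <<'E'
TR={"back":((.421,-.310),.097),"low":((.392,.3132),.13)}
def slot(t,x,y):
    c,a=TR[t]; return np.array(c)+np.array([np.cos(a)*x-np.sin(a)*y,np.sin(a)*x+np.cos(a)*y])
def go(p,z,yaw=None):
    from workcell import bot
    o=bot.observe(); print(delta(o,(*p,z)).round(4),"rz",None if yaw is None else round((o["tool_rot"][2]-yaw+np.pi)%(2*np.pi)-np.pi,3), "w",round(o["grip_width"],4),o["position"].round(4), o["qpos"][6].round(2))
E
```

Call:
nudge_tcp:
  plan: [0.0,0,0,-1,0,0,0,0.0,0,0,-2.2,0,0,0,0.0,0,0,-2.6,0,0,0]

```text
clock: 6.08
position: [0.6731, -0.1336, 0.1369]
tool_rot: [3.14, -0.005, 0.132]
force: [0.6, 0.4, -1.7]
grip_width: 0.0408
finger_force: 51.5
```

```bash
python3 -c "
from h import *
go(slot('back',-.006,.045),.13,.097);go(slot('back',-.006,-.045),.13,.097)"
```

```text
[-0.2776  0.0963  0.0056] rz 0.035 w 0.0408 [ 0.6731 -0.1336  0.1369] -1.46
[-0.2808  0.1863  0.0057] rz 0.035 w 0.0408 [ 0.6731 -0.1336  0.1369] -1.46
```

Call:
nudge_tcp:
  plan: [0.0,-1,0.4,0,0,0,0,0.0,-2.2,0.8,0,0,0,0.14,0.0,-3.4,1.2,0,0,0,0.14,0.0,-4.6,1.6,0,0,0,0.14,0.0,-5.56,1.92,0.6,0,0,0.14]

```text
clock: 6.7
position: [0.4073, -0.2667, 0.1035]
tool_rot: [3.139, -0.003, 0.097]
force: [1.3, -0.5, -2.6]
grip_width: 0.0411
finger_force: 51.5
```

```bash
python3 -c "
from h import *
go(slot('back',-.006,.045),.009,.097)"
```

```text
[ 0.0032 -0.0009  0.0945] rz -0.0 w 0.0411 [ 0.4073 -0.2667  0.1035] -1.18
```

Call:
nudge_tcp:
  plan: [0.0,0.06,-0.02,0.8,0,0,0,0.0,0.06,-0.02,1.5,0,0,0,0.0,0.06,-0.02,1.86,0,0,0,0.0,0.06,-0.02,1.86,0,0,0,0.055,0.06,-0.02,1.86,0,0,0]

```text
clock: 7.32
position: [0.4116, -0.2639, 0.0094]
tool_rot: [3.142, -0.0, 0.098]
force: [0.7, 0.6, -0.6]
grip_width: 0.0551
finger_force: 0.0
```

Call:
nudge_tcp:
  plan: [0.06,0,0,0,0,0,0,0.06,0,0,0,0,0,0,0.06,0,0,-1,0,0,0,0.085,0,0,-2.2,0,0,0,0.085,0,0,-2.8,0,0,0]

```text
clock: 7.95
position: [0.4121, -0.2644, 0.1523]
tool_rot: [3.14, -0.003, 0.098]
force: [-0.2, -0.5, -0.4]
grip_width: 0.0846
finger_force: 0.0
```

```bash
python3 - <<'E'
from h import *
from workcell import bot
cv2.imwrite("pics/w2.png",bot.grab_frame("wrist"))
im=bot.grab_frame("top");c=bot.calibration("top")
for b in blobs(im,c):
    if b[1][0]>600 and b[1][0]<750: print(*b)
go((.6356,.247),.15,.16)
E
```

```text
[397. 207.] [ 651.5 -255.7] [ 62.8 102.6] 83.3
[274. 203.] [662.4 118.4] [ 62.1 101.7] 82.0
[232. 211.] [638.8 248.1] [159.2  45.2] 10.4
[ 0.2714 -0.4878  0.0022] rz -0.063 w 0.0848 [ 0.4128 -0.2649  0.1526] -1.17
```

View pics/w2.png

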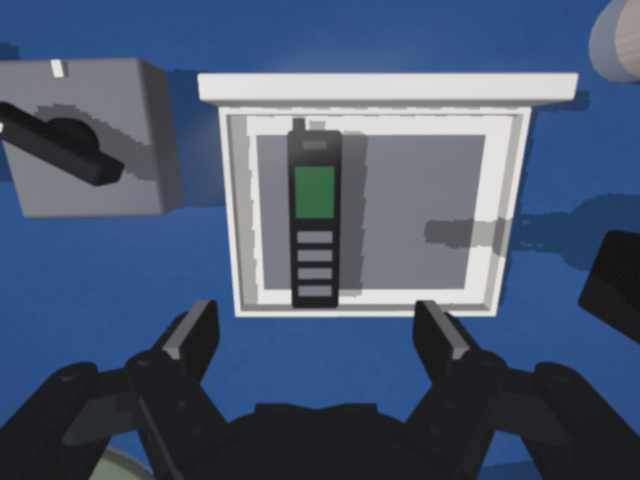

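Call:
nudge_tcp:
  plan: [0.085,0.54,-0.98,0,0,0,-0.28,0.085,1.08,-1.96,0,0,0,-0.28,0.085,1.62,-2.94,0,0,0,-0.28,0.085,2.16,-3.92,0,0,0,-0.28,0.085,2.7,-4.8,0,0,0,-0.28]

```text
clock: 8.68
position: [0.5227, -0.01, 0.1488]
tool_rot: [-3.141, 0.001, 0.168]
force: [0.5, 0.1, 1.0]
grip_width: 0.0851
finger_force: 0.0
```

```bash
python3 -c "
from h import *
go((.634,.2475),.11,.17)"
```

```text
[ 0.1529 -0.2352  0.0387] rz -0.002 w 0.0851 [ 0.5227 -0.01    0.1488] -1.67
```

Call:
nudge_tcp:
  plan: [0.085,0.66,-1,0,0,0,0,0.085,1.32,-2,0,0,0,0,0.085,2,-3,0,0,0,0,0.085,2.7,-4.1,0,0,0,0,0.085,3.06,-4.7,0.6,0,0,0]

```text
clock: 9.3
position: [0.6353, 0.2491, 0.1198]
tool_rot: [-3.14, -0.003, 0.17]
force: [-1.1, -1.6, -0.3]
grip_width: 0.0852
finger_force: 0.0
```

```bash
python3 -c "
from h import *
go((.634,.2475),.002,.17)"
```

```text
[-0.0019  0.0015  0.1178] rz -0.0 w 0.0852 [0.6353 0.2491 0.1198] -2.03
```

In the tool's units: 0.116 m is 2.32, 0.09 m is 1.8.

Call:
nudge_tcp:
  plan: [0.085,-0.04,0.02,0.8,0,0,0,0.085,-0.04,0.02,1.8,0,0,0,0.085,-0.04,0.02,2.32,0,0,0,0.085,-0.04,0.02,2.32,0,0,0,0.0,-0.04,0.02,2.32,0,0,0]

```text
clock: 9.93
position: [0.6327, 0.2442, 0.0042]
tool_rot: [-3.141, -0.001, 0.168]
force: [0.1, 0.5, -0.1]
grip_width: 0.0695
finger_force: 0.0
```

Call:
nudge_tcp:
  plan: [0.0,0,0,0,0,0,0,0.0,0,0,0,0,0,0,0.0,0,0,0,0,0,0,0.0,0,0,-1,0,0,0,0.0,0,0,-2.2,0,0,0]

```text
clock: 10.55
position: [0.6317, 0.2437, 0.1144]
tool_rot: [3.141, 0.001, 0.168]
force: [1.4, 0.5, -1.4]
grip_width: 0.0413
finger_force: 51.4
```

Call:
nudge_tcp:
  plan: [0.0,0,0,-0.8,0,0,0,0.0,0,0,-0.8,0,0,0]

```text
clock: 10.8
position: [0.6338, 0.2445, 0.1574]
tool_rot: [-3.14, -0.006, 0.167]
force: [0.3, 0.4, -2.5]
grip_width: 0.041
finger_force: 51.7
```

```bash
python3 -c "
from h import *
go(slot('back',-.003,-.045),.15,.097)"
```

```text
[-0.3085  0.556   0.0049] rz 0.07 w 0.041 [0.6338 0.2445 0.1574] -2.02
```

In the tool's units: 0.245 m is 4.9, 0.195 m is 3.9, 0.07 rad is 0.28.

Call:
nudge_tcp:
  plan: [0.0,-0.5,0.9,0,0,0,0.08,0.0,-1.1,1.9,0,0,0,0.16,0.0,-1.6,2.9,0,0,0,0.28,0.0,-2.16,3.9,0,0,0,0.28,0.0,-2.7,4.9,0,0,0,0.28]

```text
clock: 11.42
position: [0.5388, -0.0219, 0.1528]
tool_rot: [3.141, 0.001, 0.098]
force: [1.3, -2.3, -2.3]
grip_width: 0.0409
finger_force: 51.6
```

```bash
python3 -c "
from h import *
go(slot('back',-.003,-.045),.15,.097)"
```

```text
[-0.1484  0.3203  0.003 ] rz 0.001 w 0.0409 [ 0.5388 -0.0219  0.1528] -1.71
```

In the tool's units: 0.27 m is 5.4, 0.215 m is 4.3.

Call:
nudge_tcp:
  plan: [0.0,-0.48,1,0,0,0,0,0.0,-0.96,2.1,0,0,0,0,0.0,-1.48,3.2,0,0,0,0,0.0,-2,4.3,0,0,0,0,0.0,-2.5,5.4,0,0,0,0]

```text
clock: 12.05
position: [0.4407, -0.3027, 0.1529]
tool_rot: [-3.141, 0.0, 0.098]
force: [1.8, -0.3, -1.8]
grip_width: 0.041
finger_force: 51.6
```

```bash
python3 -c "
from h import *
go(slot('back',-.003,-.045),.10,.097)"
```

```text
[-0.0234  0.0504  0.0529] rz 0.001 w 0.041 [ 0.4407 -0.3027  0.1529] -1.13
```

In the tool's units: 0.053 m is 1.06, 0.0504 m is 1.008.

Call:
nudge_tcp:
  plan: [0.0,-0.4,0.8,0.2,0,0,0,0.0,-0.468,1.008,0.8,0,0,0,0.0,-0.468,1.008,1.06,0,0,0,0.0,-0.468,1.008,1.06,0,0,0]

```text
clock: 12.55
position: [0.4236, -0.3521, 0.0996]
tool_rot: [-3.14, 0.001, 0.099]
force: [-0.2, -0.5, -1.1]
grip_width: 0.041
finger_force: 51.5
```

```bash
python3 -c "
from h import *
go(slot('back',-.003,-.045),.010,.097)"
```

```text
[-0.0014  0.0029  0.0896] rz 0.002 w 0.041 [ 0.4236 -0.3521  0.0996] -1.05
```

Then release, rise and check all objects from the top.

In the tool's units: 0.089 m is 1.78, 0.075 m is 1.5.

Call:
nudge_tcp:
  plan: [0.0,-0.02,0.06,0.8,0,0,0,0.0,-0.02,0.06,1.5,0,0,0,0.0,-0.02,0.06,1.78,0,0,0,0.0,-0.02,0.06,1.78,0,0,0,0.06,-0.02,0.06,1.78,0,0,0]

```text
clock: 13.18
position: [0.4238, -0.3568, 0.0126]
tool_rot: [3.14, -0.001, 0.098]
force: [0.2, -0.3, -0.0]
grip_width: 0.058
finger_force: 0.0
```

Call:
nudge_tcp:
  plan: [0.06,0,0,0,0,0,0,0.06,0,0,0,0,0,0,0.06,0,0,-1,0,0,0,0.085,0,0,-2.2,0,0,0,0.085,0,0,-2.8,0,0,0]

```text
clock: 13.8
position: [0.4236, -0.3571, 0.1545]
tool_rot: [3.139, -0.002, 0.098]
force: [0.1, 0.3, -0.5]
grip_width: 0.0848
finger_force: 0.0
```

```bash
python3 - <<'E'
from h import *
from workcell import bot
cv2.imwrite("pics/w3.png",bot.grab_frame("wrist"))
im=bot.grab_frame("top");c=bot.calibration("top")
for b in blobs(im,c):
    if b[1][0]>600 and b[1][0]<750: print(*b)
go((.6515,-.256),.11,-.12)
E
```

```text
[397. 207.] [ 651.6 -255.4] [ 62.6 102.9] 83.9
[274. 203.] [662.4 118.4] [ 62.1 101.8] 81.6
[ 0.236  -0.0792  0.0455] rz 0.217 w 0.085 [ 0.4242 -0.3576  0.1549] -1.03
```

View pics/w3.png

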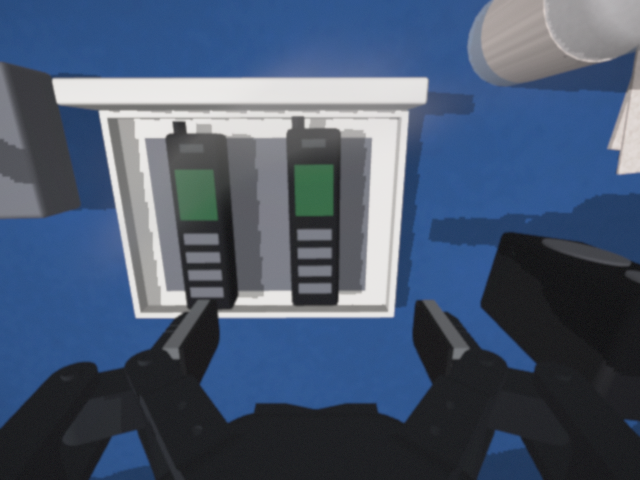

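Call:
nudge_tcp:
  plan: [0.085,1.16,-0.36,0,0,0,0.4,0.085,2.3,-0.72,0,0,0,0.84,0.085,3.4,-1.1,0,0,0,0.852,0.085,4.4,-1.46,0,0,0,0.852,0.085,4.72,-1.58,0.8,0,0,0.852]

```text
clock: 14.52
position: [0.6542, -0.2524, 0.1123]
tool_rot: [-3.141, -0.005, -0.112]
force: [-0.7, -1.2, -0.2]
grip_width: 0.0849
finger_force: 0.0
```

```bash
python3 - <<'E'
from h import *
go((.6515,-.2555),-.002,-.115)
E
```

```text
[-0.0028  0.0034  0.1142] rz 0.003 w 0.0849 [ 0.6542 -0.2524  0.1123] -1.5
```

Call:
nudge_tcp:
  plan: [0.085,-0.06,0.04,0.8,0,0,0,0.085,-0.06,0.04,1.8,0,0,0,0.085,-0.06,0.04,2.28,0,0,0,0.085,-0.06,0.04,2.28,0,0,0,0.0,-0.06,0.04,2.28,0,0,0]
  squeeze: 50

```text
clock: 15.15
position: [0.6479, -0.2569, -0.001]
tool_rot: [3.141, -0.002, -0.115]
force: [-0.5, 0.4, 0.9]
grip_width: 0.0695
finger_force: 0.0
```

Call:
nudge_tcp:
  plan: [0.0,0,0,0,0,0,0,0.0,0,0,0,0,0,0,0.0,0,0,0,0,0,0,0.0,0,0,-1,0,0,0,0.0,0,0,-2.2,0,0,0]

```text
clock: 15.78
position: [0.6466, -0.2564, 0.1091]
tool_rot: [-3.141, 0.001, -0.115]
force: [0.6, -0.3, -0.7]
grip_width: 0.0592
finger_force: 55.5
```

Call:
nudge_tcp:
  plan: [0.0,0,0,-1,0,0,0,0.0,0,0,-1,0,0,0]

```text
clock: 16.02
position: [0.6491, -0.2574, 0.1632]
tool_rot: [3.14, -0.008, -0.116]
force: [1.0, -0.1, -2.4]
grip_width: 0.0587
finger_force: 55.8
```

```bash
python3 -c "
from h import *
go(slot('low',0,-.055),.16,.13)"
```

```text
[-3.078e-01 -4.838e-01 -2.000e-04] rz -0.246 w 0.0587 [ 0.6491 -0.2574  0.1632] -1.49
```

Call:
nudge_tcp:
  plan: [0.0,-0.5,-0.8,0,0,0,-0.2,0.0,-1.1,-1.74,0,0,0,-0.4,0.0,-1.7,-2.7,0,0,0,-0.6,0.0,-2.3,-3.6,0,0,0,-0.8,0.0,-2.9,-4.56,0,0,0,-0.984]

```text
clock: 16.65
position: [0.528, -0.0121, 0.1574]
tool_rot: [3.141, -0.0, 0.132]
force: [0.8, 0.5, -1.6]
grip_width: 0.0589
finger_force: 55.6
```

```bash
python3 -c "
from h import *
go(slot('low',0,-.055),.16,.13)"
```

```text
[-0.0921 -0.2854 -0.0026] rz 0.002 w 0.0589 [ 0.528  -0.0121  0.1574] -1.69
```

Call:
nudge_tcp:
  plan: [0.0,-0.32,-1,0,0,0,0,0.0,-0.66,-2.1,0,0,0,0,0.0,-1,-3.2,0,0,0,0,0.0,-1.36,-4.2,0,0,0,0,0.0,-1.68,-5.2,0,0,0,0]

```text
clock: 17.27
position: [0.4108, 0.2347, 0.1575]
tool_rot: [-3.142, -0.001, 0.131]
force: [1.8, 0.6, -3.1]
grip_width: 0.0593
finger_force: 55.6
```

```bash
python3 -c "
from h import *
go(slot('low',0,-.055),.10,.13)"
```

```text
[-0.0085 -0.0253  0.0575] rz 0.001 w 0.0593 [0.4108 0.2347 0.1575] -2.27
```

In the tool's units: 0.06 m is 1.2, 0.03 m is 0.6.

Call:
nudge_tcp:
  plan: [0.0,-0.17,-0.5,0.6,0,0,0,0.0,-0.17,-0.5,1.2,0,0,0,0.0,-0.17,-0.5,1.2,0,0,0]

```text
clock: 17.65
position: [0.399, 0.2566, 0.0961]
tool_rot: [3.14, 0.003, 0.132]
force: [0.6, 0.6, -1.2]
grip_width: 0.0589
finger_force: 55.5
```

```bash
python3 -c "
from h import *
go(slot('low',0,-.055),.005,.13)"
```

```text
[ 0.0006 -0.0022  0.0911] rz 0.002 w 0.0589 [0.399  0.2566 0.0961] -2.38
```

Call:
nudge_tcp:
  plan: [0.0,0,-0.04,0.8,0,0,0,0.0,0,-0.04,1.5,0,0,0,0.0,0,-0.04,1.82,0,0,0,0.0,0,-0.04,1.82,0,0,0,0.075,0,-0.04,1.82,0,0,0]

```text
clock: 18.27
position: [0.4007, 0.2595, 0.0076]
tool_rot: [-3.141, -0.002, 0.13]
force: [-0.3, 0.7, 0.1]
grip_width: 0.0743
finger_force: 0.0
```

Call:
nudge_tcp:
  plan: [0.075,0,0,0,0,0,0,0.075,0,0,0,0,0,0,0.075,0,0,-1,0,0,0,0.085,0,0,-2.2,0,0,0,0.085,0,0,-3.1,0,0,0]

```text
clock: 18.9
position: [0.4001, 0.2591, 0.1639]
tool_rot: [-3.141, -0.001, 0.131]
force: [-0.2, -0.9, 0.1]
grip_width: 0.0851
finger_force: 0.0
```

```bash
python3 - <<'E'
from h import *
from workcell import bot
cv2.imwrite("pics/w4.png",bot.grab_frame("wrist"))
im=bot.grab_frame("top");c=bot.calibration("top")
for b in blobs(im,c):
    if b[1][0]>600 and b[1][0]<750: print(*b)
go((.6625,.1185),.16,np.pi-.14)
E
```

```text
[274. 203.] [662.4 118.4] [ 62.1 101.7] 82.0
[0.2402 0.1744 0.0068] rz -2.871 w 0.085 [0.4016 0.2602 0.1658] -2.33
```

View pics/w4.png

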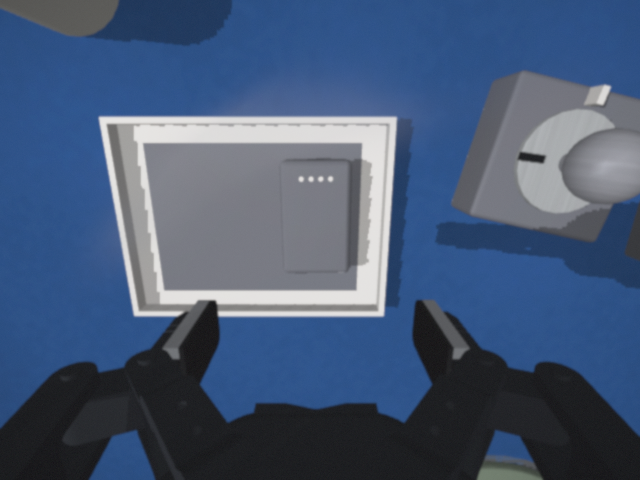

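In the tool's units: 0.14 m is 2.8, 0.24 m is 4.8, -0.9 rad is -3.6.

Call:
nudge_tcp:
  plan: [0.085,1,0.7,0,0,0,-0.72,0.085,2,1.4,0,0,0,-1.44,0.085,3,2.1,0,0,0,-2.16,0.085,4,2.8,0,0,0,-2.88,0.085,4.8,3.48,0,0,0,-3.6]

```text
clock: 19.62
position: [0.6622, 0.1164, 0.1609]
tool_rot: [-3.141, -0.0, 1.036]
force: [-0.7, 0.3, 0.1]
grip_width: 0.085
finger_force: 0.0
```

Call:
nudge_tcp:
  plan: [0.085,0,0,0,0,0,-0.72,0.085,0,0,0,0,0,-1.44,0.085,0,0,0,0,0,-2.16,0.085,0,0,0,0,0,-2.88,0.085,0,0,0,0,0,-3.6]

```text
clock: 20.25
position: [0.6604, 0.1177, 0.161]
tool_rot: [-3.141, 0.0, 1.937]
force: [-0.1, 0.0, -0.0]
grip_width: 0.0851
finger_force: 0.0
```

Call:
nudge_tcp:
  plan: [0.085,0,0,0,0,0,-0.72,0.085,0,0,0,0,0,-1.44,0.085,0,0,0,0,0,-2.16,0.085,0,0,0,0,0,-2.88,0.085,0,0,0,0,0,-3.6]
  only: "rot"

```text
tool_rot: [-3.141, -0.0, 2.837]
```

```bash
python3 - <<'E'
from h import *
go((.6625,.1185),.07,np.pi-.14)
E
```

```text
[-0.0018  0.0014  0.091 ] rz -0.165 w 0.0852 [0.6604 0.1177 0.161 ] 0.51
```

Call:
nudge_tcp:
  plan: [0.085,-0.04,0.02,0.6,0,0,-0.66,0.085,-0.04,0.02,1.6,0,0,-0.66,0.085,-0.04,0.02,2.6,0,0,-0.66,0.085,-0.04,0.02,3.26,0,0,-0.66,0.085,-0.04,0.02,3.26,0,0,-0.66]
  squeeze: 50

```text
clock: 21.5
position: [0.6612, 0.1179, -0.004]
tool_rot: [-3.14, -0.004, 2.996]
force: [-0.1, -0.5, 0.5]
grip_width: 0.0851
finger_force: 0.0
```

Call:
nudge_tcp:
  plan: [0.0,0,0,0,0,0,0,0.0,0,0,0,0,0,0,0.0,0,0,0,0,0,0,0.0,0,0,0,0,0,0,0.0,0,0,-1,0,0,0]

```text
clock: 22.12
position: [0.6614, 0.1176, 0.0473]
tool_rot: [-3.14, -0.003, 2.996]
force: [-0.0, -0.3, -1.3]
grip_width: 0.0592
finger_force: 55.9
```

Call:
nudge_tcp:
  plan: [0.0,0,0,-1.2,0,0,0,0.0,0,0,-2.2,0,0,0,0.0,0,0,-2.2,0,0,0]

```text
clock: 22.5
position: [0.6645, 0.1188, 0.1635]
tool_rot: [3.14, 0.007, 2.995]
force: [0.3, 0.0, -2.7]
grip_width: 0.0588
finger_force: 56.2
```

```bash
python3 -c "
from h import *
go(slot('low',0,.055),.16,.13+np.pi)"
```

```text
[0.3129 0.2055 0.0018] rz -0.276 w 0.0588 [0.6645 0.1188 0.1635] 0.65
```

In the tool's units: 0.25 m is 5, 0.2 m is 4, -0.276 rad is -1.104.

Call:
nudge_tcp:
  plan: [0.0,0.94,0.62,0,0,0,-0.28,0.0,2,1.3,0,0,0,-0.56,0.0,3,2,0,0,0,-0.84,0.0,4,2.62,0,0,0,-1.104,0.0,5,3.28,0,0,0,-1.104]

```text
clock: 23.12
position: [0.4378, 0.3173, 0.1582]
tool_rot: [-3.141, 0.0, -3.011]
force: [0.7, 1.1, -2.3]
grip_width: 0.0587
finger_force: 56.0
```

Call:
nudge_tcp:
  plan: [0.0,0.5,1.3,0,0,0,0,0.0,0.5,1.3,0,0,0,0]
  only: "pos"

```text
position: [0.4029, 0.3818, 0.1589]
```

```bash
python3 -c "
from h import *
go(slot('low',0,.055),.10,.13+np.pi)"
```

```text
[ 0.0197 -0.0116  0.0588] rz 0.006 w 0.0585 [0.4029 0.3818 0.1589] 0.23
```

In the tool's units: 0.06 m is 1.2, 0.05 m is 1.

Call:
nudge_tcp:
  plan: [0.0,0.394,-0.232,0.4,0,0,0,0.0,0.394,-0.232,1,0,0,0,0.0,0.394,-0.232,1.2,0,0,0,0.0,0.394,-0.232,1.2,0,0,0]
  only: "pos"

```text
position: [0.3881, 0.3638, 0.0983]
```

```bash
python3 -c "
from h import *
go(slot('low',0,.055),.004,.13+np.pi)"
```

```text
[0.0027 0.0043 0.0943] rz -0.0 w 0.059 [0.3881 0.3638 0.0983] 0.13
```

In the tool's units: 0.093 m is 1.86, 0.075 m is 1.5.

Call:
nudge_tcp:
  plan: [0.0,0.04,0.04,0.8,0,0,0,0.0,0.04,0.04,1.5,0,0,0,0.0,0.04,0.04,1.86,0,0,0,0.0,0.04,0.04,1.86,0,0,0,0.075,0.04,0.04,1.86,0,0,0]

```text
clock: 24.5
position: [0.3863, 0.3663, 0.0062]
tool_rot: [3.141, 0.001, -3.012]
force: [-0.7, 0.6, 0.4]
grip_width: 0.0743
finger_force: 0.0
```

Call:
nudge_tcp:
  plan: [0.075,0,0,0,0,0,0,0.075,0,0,0,0,0,0,0.075,0,0,-1,0,0,0,0.085,0,0,-2.2,0,0,0,0.085,0,0,-3.1,0,0,0]

```text
clock: 25.12
position: [0.3857, 0.3659, 0.1628]
tool_rot: [3.141, 0.001, -3.011]
force: [0.4, -0.4, 0.5]
grip_width: 0.0851
finger_force: 0.0
```

```bash
python3 - <<'E'
from h import *
from workcell import bot
cv2.imwrite("pics/w5.png",bot.grab_frame("wrist"))
go((.477,.077),.16,2.55)
E
```

```text
[-0.0518 -0.3     0.0065] rz 0.722 w 0.0851 [0.3865 0.3676 0.1673] 0.22
```

View pics/w5.png

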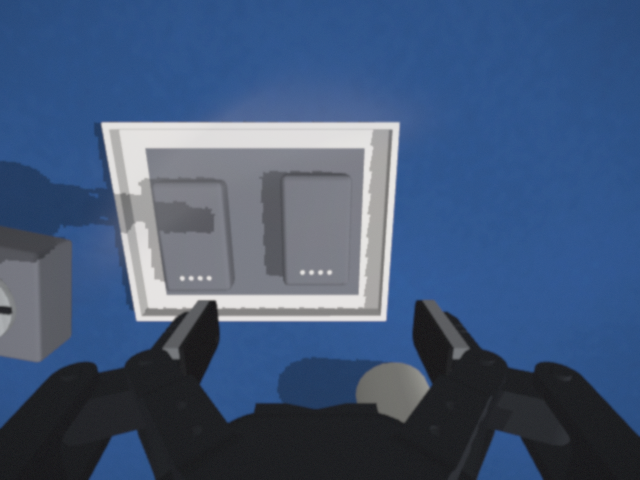

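Call:
nudge_tcp:
  plan: [0.085,-0.18,-1,0,0,0,0.68,0.085,-0.36,-2.1,0,0,0,1.36,0.085,-0.56,-3.2,0,0,0,2.04,0.085,-0.74,-4.3,0,0,0,2.72,0.085,-0.92,-5.4,0,0,0,3.28]

```text
clock: 25.8
position: [0.4668, 0.1021, 0.1606]
tool_rot: [3.141, 0.001, 2.447]
force: [0.9, 0.3, 0.0]
grip_width: 0.0854
finger_force: 0.0
```

Call:
nudge_tcp:
  plan: [0.085,0,0,0,0,0,0,0.085,0,0,0,0,0,0]
  only: "pos"

```text
position: [0.4664, 0.1043, 0.1605]
```

```bash
python3 -c "
from h import *
go((.477,.077),.063,2.4)"
```

```text
[-0.0255 -0.0144  0.0975] rz 0.052 w 0.0849 [0.4664 0.1043 0.1605] 0.02
```

Call:
nudge_tcp:
  plan: [0.085,-0.51,-0.288,0,0,0,0.2,0.085,-0.51,-0.288,0.4,0,0,0.2,0.085,-0.51,-0.288,1.2,0,0,0.2,0.085,-0.51,-0.288,1.95,0,0,0.2,0.085,-0.51,-0.288,1.95,0,0,0.2]
  squeeze: 100

```text
clock: 26.68
position: [0.4754, 0.078, 0.0614]
tool_rot: [-3.139, -0.003, 2.405]
force: [0.1, 1.0, 0.8]
grip_width: 0.0852
finger_force: 0.0
```

```bash
python3 -c "
from h import *
go((.477,.077),.063,2.4)"
```

```text
[-0.0018  0.0003 -0.0016] rz 0.005 w 0.0852 [0.4754 0.078  0.0614] -0.12
```

Call:
nudge_tcp:
  plan: [0.0,0,0,0,0,0,0,0.0,0,0,0,0,0,0,0.0,0,0,0,0,0,0,0.0,0,0,0,0,0,0,0.0,0,0,0,0,0,0]
  squeeze: 100

```text
clock: 27.3
position: [0.4811, 0.0807, 0.066]
tool_rot: [3.13, 0.003, 2.404]
force: [9.8, 16.7, 18.6]
grip_width: 0.045
finger_force: 99.1
```

Call:
nudge_tcp:
  plan: [0.0,0,0,0,0,0,0]
  squeeze: 100

```text
clock: 27.42
position: [0.4811, 0.0807, 0.066]
tool_rot: [3.13, 0.003, 2.404]
force: [10.7, 17.1, 18.7]
grip_width: 0.0448
finger_force: 99.1
```

```bash
python3 - <<'E'
from h import *
from workcell import bot
im=bot.grab_frame("wrist"); cv2.imwrite("pics/w6.png",im)
go((.477,.077),.063,2.4)
E
```

```text
[ 0.0006 -0.0056  0.0029] rz 0.004 w 0.0449 [0.4811 0.0807 0.066 ] -0.12
```

View pics/w6.png

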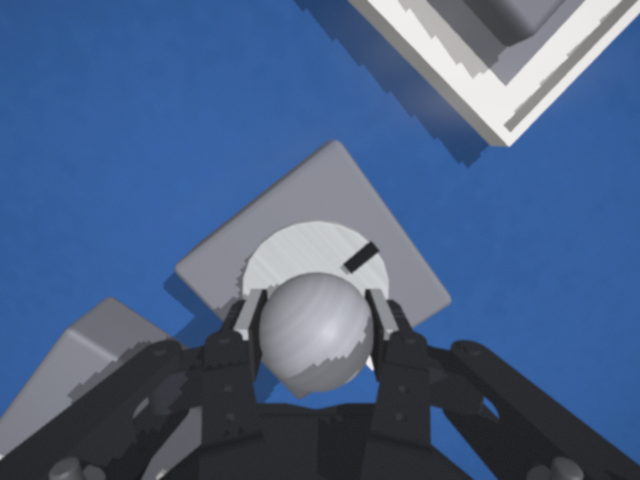

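The manual's scale: shifts go in units of 50 mm and turns go in units of 0.25 rad. Converting my numbers, 0.005 m is 0.1, 0.003 m is 0.06.

Call:
nudge_tcp:
  plan: [0.07,0,0.1,0.06,0,0,0,0.07,0,0.1,0.06,0,0,0,0.07,0,0.1,0.06,0,0,0]
  squeeze: 100

```text
clock: 27.85
position: [0.4802, 0.08, 0.06]
tool_rot: [-3.141, 0.0, 2.402]
force: [-0.6, 0.1, -1.3]
grip_width: 0.0699
finger_force: 0.0
```

Call:
nudge_tcp:
  plan: [0.0,0,0,0,0,0,0,0.0,0,0,0,0,0,0,0.0,0,0,0,0,0,0,0.0,0,0,0,0,0,0]
  squeeze: 100

```text
clock: 28.35
position: [0.481, 0.0809, 0.0604]
tool_rot: [3.14, 0.001, 2.402]
force: [0.6, 1.8, 12.7]
grip_width: 0.045
finger_force: 100.0
```

In the tool's units: 0.5 rad is 2.

Call:
nudge_tcp:
  plan: [0.0,0,0,0,0,0,0.48,0.0,0,0,0,0,0,1.04,0.0,0,0,0,0,0,1.6,0.0,0,0,0,0,0,2]
  squeeze: 110

```text
clock: 28.85
position: [0.4815, 0.0812, 0.0605]
tool_rot: [3.139, -0.0, 1.899]
force: [3.1, 4.2, 7.8]
grip_width: 0.045
finger_force: 110.7
```

```bash
python3 - <<'E'
from h import *
from workcell import bot
im=bot.grab_frame("wrist"); cv2.imwrite("pics/w7.png",im)
E
```

```text
(no output)
```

View pics/w7.png

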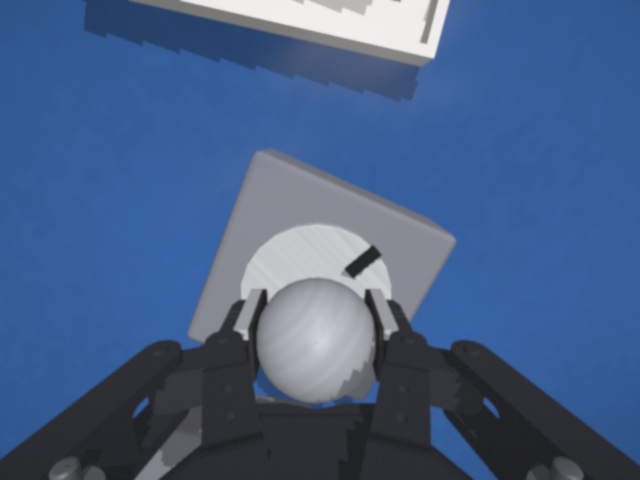

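The pointer stays put in the wrist image, at about (362,262), so the dial is turning with the grip. I'll turn it another 1.1.

Call:
nudge_tcp:
  plan: [0.0,0,0,0,0,0,0.6,0.0,0,0,0,0,0,1.2,0.0,0,0,0,0,0,1.8,0.0,0,0,0,0,0,2.24]
  squeeze: 110

```text
clock: 29.4
position: [0.4821, 0.0813, 0.0606]
tool_rot: [3.138, -0.003, 1.338]
force: [8.4, 3.8, 3.8]
grip_width: 0.0448
finger_force: 111.2
```

Call:
nudge_tcp:
  plan: [0.0,0,0,0,0,0,0.6,0.0,0,0,0,0,0,1.2,0.0,0,0,0,0,0,1.8,0.0,0,0,0,0,0,2.2,0.0,0,0,0,0,0,2.2]
  squeeze: 110

```text
clock: 30.02
position: [0.4827, 0.081, 0.0606]
tool_rot: [3.139, -0.004, 0.79]
force: [11.6, 1.4, 1.7]
grip_width: 0.0447
finger_force: 111.9
```

```bash
python3 - <<'E'
from h import *
from workcell import bot
im=bot.grab_frame("wrist"); cv2.imwrite("pics/w8.png",im)
E
```

```text
(no output)
```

View pics/w8.png

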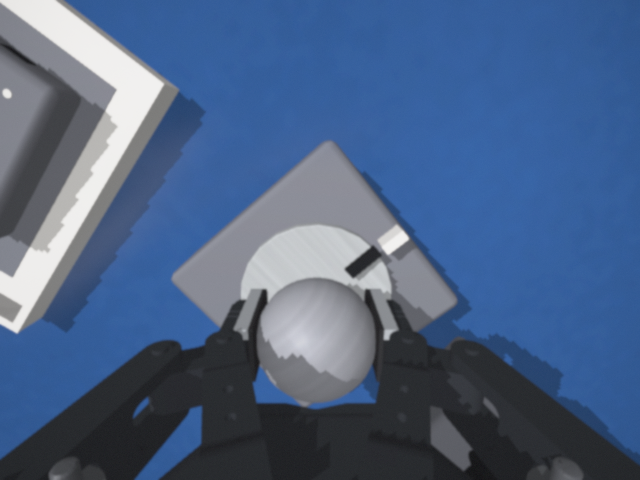

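```bash
python3 - <<'E'
from h import *
from workcell import bot
c=bot.calibration("wrist")
a=p2w(c,[(349,272),(379,252)],.054); r=p2w(c,[(396,237)],.057)[0]
e=p2w(c,[(330,141),(457,300),(175,278)],.045)
ang=lambda v:np.arctan2(v[1],v[0])
print(a,r,"ptr dir",ang(a[1]-a[0]),"box +x edge normal",ang(e[1]-e[0])+np.pi/2,"other",ang(e[0]-e[2]))
ctr=(e[1]+e[2])/2; print(ctr,"ptr",ang(a.mean(0)-ctr),"rib",ang(r-ctr))
E
```

```text
[[0.50289205 0.08057126]
 [0.51977443 0.07802479]] [0.53030073 0.07912052] ptr dir -0.1497074338903703 box +x edge normal -0.07768697979971817 other -0.07249789171845906
[0.48311843 0.08170184] ptr -0.08499181756974973 rib -0.05465515256668015
```

Call:
nudge_tcp:
  plan: [0.085,0,0,0,0,0,0,0.085,0,0,0,0,0,0,0.085,0,0,0,0,0,0,0.085,0,0,-1,0,0,0,0.085,0,0,-2,0,0,0]

```text
clock: 30.7
position: [0.4797, 0.0804, 0.1608]
tool_rot: [-3.14, 0.001, 0.792]
force: [-0.0, 0.1, -0.3]
grip_width: 0.085
finger_force: 0.0
```

```bash
python3 - <<'E'
from h import *
from workcell import bot
im=bot.grab_frame("wrist"); cv2.imwrite("pics/w9.png",im); print(bot.calibration("wrist"))
go((.4635,-.0885),.14,1.164)
E
```

```text
{'vfov': 71.38694204716778, 'cx': 315.58452172376013, 'cy': 241.25277558852397, 'eye': array([0.53272685, 0.13510993, 0.30842774]), 'attitude': array([ 2.84842255, -0.00438072, -0.77914067])}
[-0.1338  0.1058  0.0262] rz -0.372 w 0.0849 [0.482  0.081  0.1665] -1.3
```

View pics/w9.png

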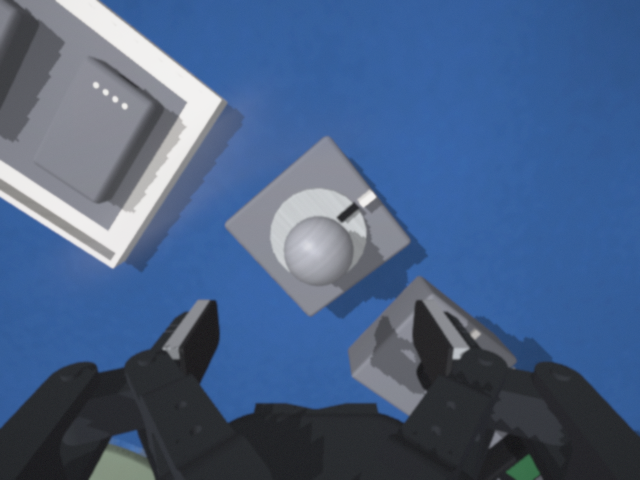

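```bash
python3 - <<'E'
from h import *
from workcell import bot
c=bot.calibration("wrist")
e=p2w(c,[(327,137),(410,241),(310,316),(226,226)],.045); ctr=e.mean(0)
a=p2w(c,[(341,220),(357,206)],.054); r=p2w(c,[(369,195)],.057)[0]
ang=lambda v:np.arctan2(v[1],v[0])
print(ctr,"ptr",ang(a.mean(0)-ctr),ang(a[1]-a[0]),"rib",ang(r-ctr),"box",ang(e[0]+e[1]-e[2]-e[3]))
t=bot.grab_frame("top"); s=bot.grab_frame("side")
a=cv2.resize(t[170:330,160:480],(800,400),interpolation=cv2.INTER_CUBIC)
b=cv2.resize(s[180:420,220:420],(240,200)); b2=np.zeros((200,800,3),np.uint8); b2[:,:240]=b
b2[:,300:700]=cv2.resize(s[175:245,310:410],(400,200),interpolation=cv2.INTER_CUBIC)[:, :]
cv2.imwrite("pics/chk.png",np.vstack([a,b2]))
for b in blobs(t,bot.calibration("top")): print(*b)
E
```

```text
[0.48383405 0.08082276] ptr -0.10207528656376462 -0.03893458307318487 rib -0.057442220577071504 box -0.0797724712551567
[ 97. 473.] [-133.5  631.5] [ 48.  112.3] 0.9
[529. 444.] [ -60.1 -625.7] [265.3 353.4] 17.1
[520. 290.] [ 399.4 -620.9] [201.5 111.2] 85.3
[342. 268.] [464.4 -87.8] [113.4 112.9] 7.1
[416. 280.] [ 431.9 -313.4] [202.5 254.8] 5.6
[151. 233.] [570.7 493.9] [134.8  86.8] 64.2
[139. 155.] [811.7 540.9] [215.9 248.6] 0.0
[493. 135.] [ 876.3 -549.4] [133. 423.] 5.6
```

View pics/chk.png

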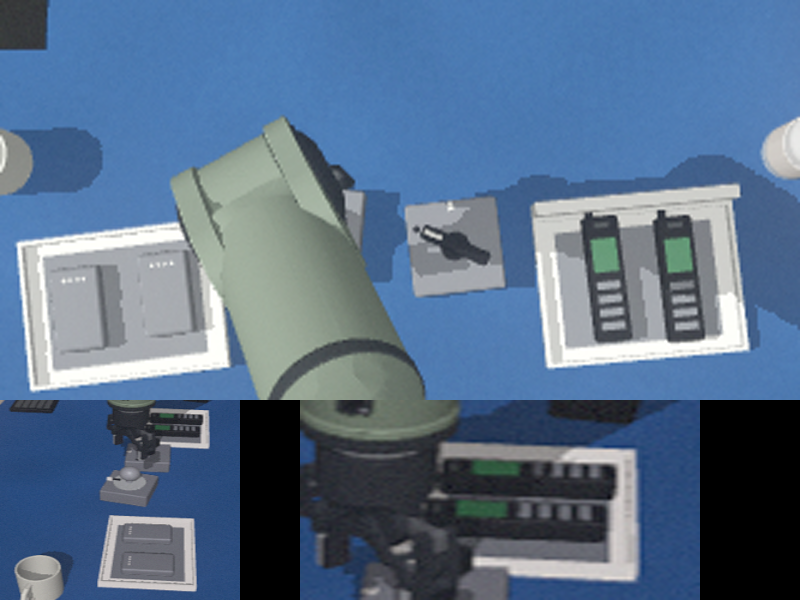

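All four are flat in their trays, the dial is aligned and the isolator is still off. Next I turn it on.

In the tool's units: -0.133 m is -2.66, 0.106 m is 2.12, -0.372 rad is -1.488.

Call:
nudge_tcp:
  plan: [0.085,-0.8,0.64,0,0,0,-0.48,0.085,-1.7,1.34,0,0,0,-0.96,0.085,-2.66,2.12,0,0,0,-1.488,0.085,-2.66,2.12,0,0,0,-1.488,0.085,-2.66,2.12,0,0,0,-1.488]
  squeeze: 60

```text
clock: 31.48
position: [0.4619, -0.0885, 0.1591]
tool_rot: [-3.14, -0.0, 1.162]
force: [0.9, 1.0, -0.0]
grip_width: 0.0851
finger_force: 0.0
```

```bash
python3 -c "
from h import *
go((.4647,-.0892),.061,1.164)"
```

```text
[0.0004 0.0029 0.0981] rz -0.002 w 0.0851 [ 0.4619 -0.0885  0.1591] -0.62
```

In the tool's units: 0.097 m is 1.94, 0.05 m is 1.

Call:
nudge_tcp:
  plan: [0.085,0,0.04,1,0,0,0,0.085,0,0.04,1.94,0,0,0,0.085,0,0.04,1.94,0,0,0,0.0,0,0.04,1.94,0,0,0,0.0,0,0.04,1.94,0,0,0]
  squeeze: 60

```text
clock: 32.1
position: [0.4651, -0.0894, 0.0644]
tool_rot: [3.139, -0.001, 1.164]
force: [0.0, -0.8, 0.2]
grip_width: 0.0513
finger_force: 0.0
```

Call:
nudge_tcp:
  plan: [0.0,0,0,0,0,0,0,0.0,0,0,0,0,0,0,0.0,0,0,0,0,0,0]
  squeeze: 60

```text
clock: 32.48
position: [0.4657, -0.0903, 0.0639]
tool_rot: [3.138, -0.001, 1.163]
force: [4.7, -4.2, 11.6]
grip_width: 0.0145
finger_force: 60.2
```

Call:
nudge_tcp:
  plan: [0.0,0,0,0,0,0,0.64,0.0,0,0,0,0,0,1.32,0.0,0,0,0,0,0,2,0.0,0,0,0,0,0,2.64]

```text
clock: 32.98
position: [0.464, -0.0887, 0.0638]
tool_rot: [-3.141, -0.0, 0.499]
force: [-10.5, 10.3, 26.1]
grip_width: 0.0146
finger_force: 62.1
```

Call:
nudge_tcp:
  plan: [0.0,0,0,0,0,0,0.68,0.0,0,0,0,0,0,1.36,0.0,0,0,0,0,0,1.54,0.0,0,0,0,0,0,1.54]

```text
clock: 33.48
position: [0.4636, -0.0874, 0.0637]
tool_rot: [-3.14, 0.001, 0.12]
force: [-11.3, 17.7, 31.2]
grip_width: 0.0145
finger_force: 62.8
```

Call:
nudge_tcp:
  plan: [0.085,0,0,0,0,0,0,0.085,0,0,0,0,0,0,0.085,0,0,0,0,0,0,0.085,0,0,-1,0,0,0,0.085,0,0,-2.4,0,0,0]

```text
clock: 34.1
position: [0.4634, -0.0896, 0.1759]
tool_rot: [-3.141, 0.003, 0.119]
force: [1.8, -0.1, -0.1]
grip_width: 0.085
finger_force: 0.0
```

Call:
nudge_tcp:
  plan: [0.085,0,0,-1.2,0,0,0,0.085,0,0,-1.2,0,0,0]
  only: "pos"

```text
position: [0.4659, -0.09, 0.2392]
```

```bash
python3 - <<'E'
from h import *
from workcell import bot
c=bot.calibration("wrist"); im=bot.grab_frame("wrist"); cv2.imwrite("pics/w10.png",im)
# handle: dark pixels within 48 mm of the axis, projected at bar top height
v,u=np.nonzero((im.max(2)<60)); w=p2w(c,np.c_[u,v],.084); k=np.linalg.norm(w-[.465,-.09],axis=1)<.046
k&=(v<330); w=w[k]; q=cv2.PCACompute((w*1000).astype(np.float32),None)[1][0]; print(len(w),w.mean(0),"bar yaw",np.arctan(q[1]/q[0]))
v,u=np.nonzero(im.min(2)>200); w=p2w(c,np.c_[u,v],.084); k=np.linalg.norm(w-[.465,-.09],axis=1)<.045; print("white",w[k].mean(0),k.sum())
print(bot.observe()["force"])
E
```

```text
1347 [ 0.46607487 -0.08667577] bar yaw 0.10747894
white [ 0.49536812 -0.08240696] 144
[-0.17648207  0.20933307 -1.15512434]
```

```bash
python3 -c "
from workcell import bot
print(bot.job_done())"
```

```text
the job is handed in; nothing more can be done
None
```

I handed the job in at about 34 s with both handsets and both power banks (all that were on the desk) flat in their trays, the dial on the white rib to within about 0.05 rad, and the isolator turned off first and back on last; the hand-in gave no verdict.

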